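# Sort out the rocking dial at the synthesizer stand

## Robot

A 6-joint arm with a two-finger parallel gripper is mounted at the origin on the work surface. World frame = base frame: x ahead of the robot, y to its left, z up, the work surface at z = 0. Lengths are in mm, angles in rad, forces in N, time in s.
With the tool pointing down it reaches from about 300 to 850 mm from the base axis. Payload 5.4 kg.
Tool frame: the origin (TCP) lies at the very end of the fingers, on their centre line; the grasp point (between the pads) lies 19 mm behind it (r.grip_point_offset is the distance from the TCP to the grasp point, in mm); x points along the fingers, z is the direction in which the jaws open and shut, and the axes are right-handed (so a half turn about x gives the same grasp; the last joint's range is limited). The gripper opens to 85 mm and grips with 20 to 120 N. Pads are 22 mm wide; open, the fingers measure 114 mm over their backs; the gripper's body (76 mm by 85 mm) begins 54 mm behind the grasp point. The pads swing forward as they close: fully open they stand 13 mm farther back than shut.
Start: joints at [0.908, 0.158, 1.597, -0, 1.386, -0.21], TCP at [251.561, 517.033, 231.299] pointing down, gripper open.
Joint ranges: [-2.91, 2.91], [-0.94, 2.29], [0.18, 2.7], [-1.29, 4.43], [0.17, 2.64], [-3, 3]. Speed limits (rad/s): [2.57, 2.57, 3.14, 3.14, 3.14, 3.14].

## Interface

Orientations are given as a unit quaternion [w, x, y, z].
In Python, from cell import status, viewer, r gives the robot as it stands.
- The arm moves only by the tool step_arm, never from a script. Its argument "increments" is one flat list of numbers, 7 for each row, row after row: the shift along the world's x, y, z in mm, then the turn, a rotation vector about the world's x, y, z in rad, then the finger opening in mm, from 0 to 85.4. In form: [dx, dy, dz, ax, ay, az, claw, dx, dy, dz, ax, ay, az, claw, ...]. A call has 1 to 10 rows; each row shifts and turns the commanded pose from where the row before left it; what a row does not reach is not made up. A row lasts 1/12 s, in which the tool goes at most 41.7 mm and 7.16 degrees, less where a joint would pass 70% of its speed; a pose out of reach is approached as far as the arm can. A call is refused whole if a number of a shift passes 41.7 or a number of a turn 0.125, either way. A call with a gripper value outside its range is refused whole. The fingers move at their own pace and stop on an object; the grip force is fixed at half the most. Time passes only in rows, so rows that do not move let the fingers close. It gives the time, the measured TCP pose, the force and the opening at its end, in the units of the state.
- status.read_state(): the state, without advancing time (a new reading comes with each control period).
- viewer.capture(name): name is "side" or "top"; returns the picture (400x640x3 uint8, red, green, blue); there is no depth.
- viewer.camera_model(name): a dict with "K" (3x3 intrinsics, pixels), "dist_coeffs" ([k1, k2, p1, p2, k3] as OpenCV has them; the pictures are not rectified), "extrinsics" (4x4, takes a point from camera to world coordinates). Camera axes: x right, y down, z forward; pixel columns grow to the right and rows downward; lengths in mm; the calibration is good to about 2 mm. A picture is of the moment at which its call begins. camera_model takes no time and is no camera call.
- r.sign_off(): hands the job in, once; it reports no verdict.
The state is a dict: "t": time; "qpos": joint angles; "joint_vel": joint speeds; "tau": joint torques, N m; "ee_pos": TCP position; "ee_rot": TCP orientation; "ft_force": force on the tool from outside, world axes, zero at the start; "ft_torque": the same for the moment, N m; "opening": finger opening in mm.
Only numpy, scipy, OpenCV 4.12 (cv2) and the standard library are available. Lean on these libraries where they do the work, as an engineer would, in place of code of your own. Each camera call takes 0.05 s, during which the arm holds its last target. There are 200 camera calls.

## Task

One of the three desktop dials (aluminium knob on a round black base) has lost its rubber foot. Press down on the rims of the dials to find the one that rocks, making it rock under the finger while it stands on the table, then lift it by its knob and set it down flat in the shallow wooden tray; do not drop or tip it over. Leave the two steady dials standing where they are.

Things in the scene. Friction and masses are not known exactly. Their poses are not given: they have to be found in the camera images.
- dial_a: one of three dials that look alike: round flat black base, 88 mm across, its top face 16 mm above the table, its edge 8 mm clear of the table; in the middle an aluminium knob 40 mm in diameter and 32 mm tall (top at 48 mm) with a thin black line on top. About 0.3 kg. Origin: centre of its underside; z up through the knob.
- dial_b: looks the same as dial_a, same sizes and origin. Of the three dials two have a wide rubber foot (80 mm across, 8 mm high) and stay still when pressed at the rim; one, any of the three, has lost it and stands level on a boss 20 mm wide and 8 mm high in the middle. Which one is for you to find.
- dial_c: looks the same as dial_a, same sizes and origin. Whichever dial lacks its foot: 1 to 3 N down on its rim (on the black base 36 to 40 mm from the axis) tips it about 13 degrees until its edge meets the table, a broad fingertip sinking about 4 mm; let go, it rocks back level. A steady dial does not move.
- tray: shallow open tray of light wood for repairs, fixed to the table, 200 mm (its x) by 150 mm (its y), 18 mm high, walls 6 mm thick, inner floor about 6 mm above the table, empty. It stands to the left or to the right of the dials, turned up to 20 degrees. Origin: centre of its underside; z up.
Not all that is in view belongs to the job. Leave any blue or yellow look-alike of the dial_a alone. Leave any orange look-alike of the dial_b alone.

How it is judged (in metres and radians):
On the way, in this order (a step that is already met when the one before it is completed fails the run):
1. the dial that rocks is made to rock: pressed by the fingers it tips by more than 4.5 degrees while standing on the table (angle between dial_b's own z axis and vertical above 0.08 rad and contact force between the fingers and dial_b above 0.3 N and height (world z) of dial_b below 0.012 m), for 0.1 s.
2. that dial is lowered into the tray, its foot within about 10 mm of the tray floor, while the fingers still hold it (x of dial_b in the frame of tray between -0.06 and 0.06 m and y of dial_b in the frame of tray between -0.035 and 0.035 m and angle between dial_b's own z axis and vertical below 0.12 rad and z of dial_b in the frame of tray below 0.016 m and contact force between the fingers and dial_b above 0.5 N), for 0.05 s.
At the end, for the whole second after the job is handed in: the dial that rocks stands inside the tray, flat on its floor (within 7 degrees of level), released and at rest; the two steady dials stand upright on the table within 25 mm of where they began (x of dial_b in the frame of tray between -0.06 and 0.06 m and y of dial_b in the frame of tray between -0.035 and 0.035 m and angle between dial_b's own z axis and vertical below 0.12 rad and z of dial_b in the frame of tray below 0.011 m and linear speed of dial_b below 0.03 m/s and angular speed of dial_b below 0.3 rad/s and distance of each of dial_a, dial_c from where it was at the start of the episode below 0.025 m and angle between each of dial_a, dial_c's own z axis and vertical below 0.1 rad); the robot touches nothing.
It fails at once if the rocking dial is tipped over (more than 40 degrees) (angle between dial_b's own z axis and vertical above 0.7 rad).
It fails at once if a steady dial is tipped over or moved more than 40 mm away (angle between dial_a's own z axis and vertical above 0.35 rad or distance of dial_a from where it was at the start of the episode above 0.04 m).
It fails at once if a steady dial is tipped over or moved more than 40 mm away (angle between dial_c's own z axis and vertical above 0.35 rad or distance of dial_c from where it was at the start of the episode above 0.04 m).
It also fails if it takes over 48 s, if anything falls off the work surface, if the arm or the gripper's body presses on something with over 40 N, if the wrist force passes 120 N, or if a joint passes its speed limit or range.

## Working session

There is one attempt and no reset: what is moved stays moved. The work goes in short steps, Python scripts to look and compute and a tool call to move; the robot and the scene stay as the last step left them, time stands still between calls to the robot, and variables do not carry over. Pictures are saved under pics/ and viewed, about 8 in all and at most 12, crops included, and the job is handed in when it is done.

Besides the shell and the picture viewer there is one more tool, called after "Call:" as name(argument=value, ...) on one line, values as JSON. step_arm: Moves the arm, as the interface text tells. Its arguments: {"type":"object","properties":{"increments":{"type":"array"}},"required":["increments"]}

```bash
mkdir -p pics; cat > h.py <<'E'
import numpy as np, cv2
from cell import status, viewer, r
def ray(name,px):
    m=viewer.camera_model(name);K=np.array(m["K"],float);d=np.array(m["dist_coeffs"],float);T=np.array(m["extrinsics"],float)
    u=cv2.undistortPoints(np.array(px,float).reshape(-1,1,2),K,d).reshape(-1,2)
    D=np.c_[u,np.ones(len(u))]@T[:3,:3].T
    return T[:3,3],D
def plane(name,px,z):
    o,D=ray(name,px); return o+D*((z-o[2])/D[:,2])[:,None]
def save(name,f,crop=None,s=1):
    im=viewer.capture(name)
    cv2.imwrite('pics/raw_'+f,im[...,::-1])
    c=im if crop is None else im[crop[1]:crop[3],crop[0]:crop[2]]
    c=cv2.resize(c,None,fx=s,fy=s,interpolation=cv2.INTER_CUBIC)
    cv2.imwrite('pics/'+f,c[...,::-1]); return im
E
python3 - <<'E'
from h import *
a=save('top','top0.png');b=save('side','side0.png')
for n in('top','side'):
    m=viewer.camera_model(n);print(n,np.round(m['extrinsics'],2).tolist(),np.round(m['K'],1).tolist())
s=status.read_state();print(s['t'],s['ee_pos'],s['ee_rot'],s['ft_force'],s['opening'])
E
```

```text
top [[0.02, -0.99, 0.1, 402.49], [-1.0, -0.02, -0.01, -48.01], [0.02, -0.1, -0.99, 1214.13], [0.0, 0.0, 0.0, 1.0]] [[463.0, 0.0, 321.4], [0.0, 463.0, 201.1], [0.0, 0.0, 1.0]]
side [[0.94, -0.17, 0.28, 215.19], [-0.33, -0.51, 0.8, -912.9], [0.0, -0.84, -0.54, 626.08], [0.0, 0.0, 0.0, 1.0]] [[427.8, 0.0, 317.0], [0.0, 427.8, 194.9], [0.0, 0.0, 1.0]]
0.1 [251.22048897 516.60429878 230.39590682] [ 0.59889036 -0.37520163  0.60006488  0.37480157] [-0.16201474 -0.13135644 -0.5411602 ] 85.50164031495906
```

View pics/top0.png

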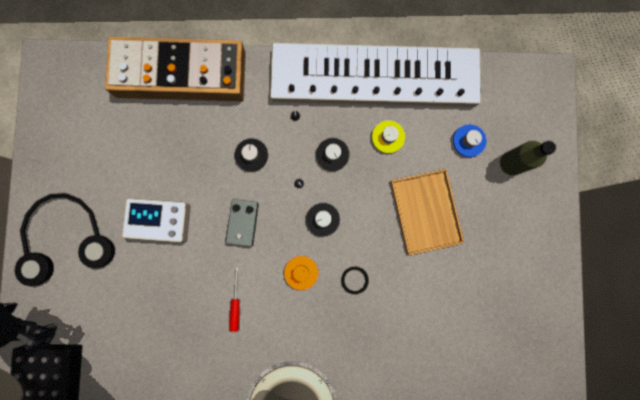

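View pics/side0.png

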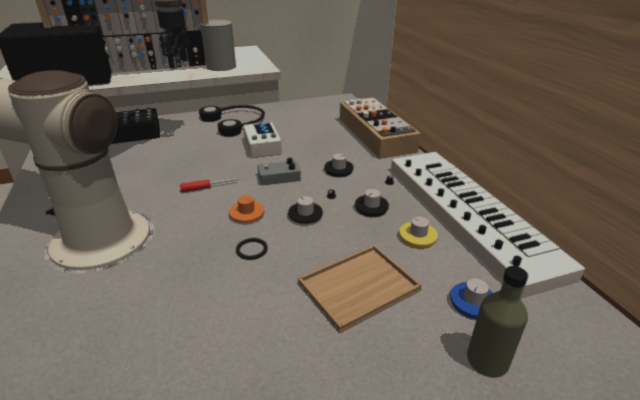

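The dial candidates in the top view are black-base dials at (251,154), (333,154) and (322,219). The look-alikes to leave are yellow (388,137), blue (470,140) and orange (301,272). The ring (355,280), small knobs (295,115) and (299,183), and headphone cups are not dials either. The tray is at about (427,212). I'll measure these and check one crop.

```bash
python3 - <<'E'
from h import *
im=cv2.imread('pics/raw_top0.png');g=im.max(2).astype(np.uint8)
out=im.copy()
for c in [(251,154),(333,154),(322,219)]:
    x0,y0=c[0]-24,c[1]-24
    w=g[y0:y0+48,x0:x0+48]
    dark=(w<50).astype(np.uint8)
    cs,_=cv2.findContours(dark,cv2.RETR_EXTERNAL,cv2.CHAIN_APPROX_NONE)
    k=max(cs,key=cv2.contourArea);(bx,by),br=cv2.minEnclosingCircle(k);e=cv2.fitEllipse(k)
    m=np.zeros_like(w);cv2.drawContours(m,[k],-1,1,-1)
    br_=((w>110)&(m>0)).astype(np.uint8)
    cs,_=cv2.findContours(br_,cv2.RETR_EXTERNAL,cv2.CHAIN_APPROX_NONE)
    q=max(cs,key=cv2.contourArea);ek=cv2.fitEllipse(q)
    P=plane('top',[(e[0][0]+x0,e[0][1]+y0)],14)[0];Q=plane('top',[(ek[0][0]+x0,ek[0][1]+y0)],48)[0]
    print(c,'base',P.round(1),np.round(e[1],1),'knob',Q.round(1),np.round(ek[1],1))
# tray
hsv=cv2.cvtColor(im,cv2.COLOR_BGR2HSV);m=cv2.inRange(hsv,(5,70,60),(25,255,255));m[:160]=0;m[260:]=0;m[:,:380]=0
cs,_=cv2.findContours(m,cv2.RETR_EXTERNAL,cv2.CHAIN_APPROX_NONE);k=max(cs,key=cv2.contourArea)
b=cv2.boxPoints(cv2.minAreaRect(k));B=plane('top',b,18);print(B.round(1),B.mean(0).round(1),np.linalg.norm(np.diff(B,axis=0),axis=1).round(0))
d=B[1]-B[0];print(np.degrees(np.arctan2(d[1],d[0])))
# side
s=cv2.imread('pics/raw_side0.png')
cv2.imwrite('pics/c1.png',np.vstack([cv2.resize(im[100:260,220:480],(780,480),interpolation=cv2.INTER_CUBIC)]))
sg=s.max(2)
for c in [(339,160),(372,197),(305,204)]:
    x0,y0=c[0]-12,c[1]-12
    w=sg[y0:y0+24,x0:x0+24];q=np.argwhere(w>100)
    print('sideknob',c,len(q),(q.mean(0)[::-1]+[x0,y0]).round(1), plane('side',[q.mean(0)[::-1]+[x0,y0]],36)[0].round(1))
E
```

```text
(251, 154) base [641.1 122.   14. ] [30.7 31.1] knob [642.4 121.5  48. ] [15.1 15.5]
(333, 154) base [647.6 -91.   14. ] [30.2 31.1] knob [649.2 -92.   48. ] [14.8 15.3]
(322, 219) base [475.8 -68.9  14. ] [30.2 31.4] knob [476.2 -70.   48. ] [15.2 15.4]
[[ 582.8 -242.2   18. ]
 [ 621.4 -394.3   18. ]
 [ 422.2 -438.2   18. ]
 [ 385.1 -288.3   18. ]] [ 502.9 -340.8   18. ] [157. 204. 154.]
-75.78739718366708
sideknob (339, 160) 295 [338.6 153.7] [656.3 155.9  36. ]
sideknob (372, 197) 282 [371.9 190.4] [661.7 -66.9  36. ]
sideknob (305, 204) 299 [304.5 197.8] [484.8 -43.8  36. ]
```

View pics/c1.png

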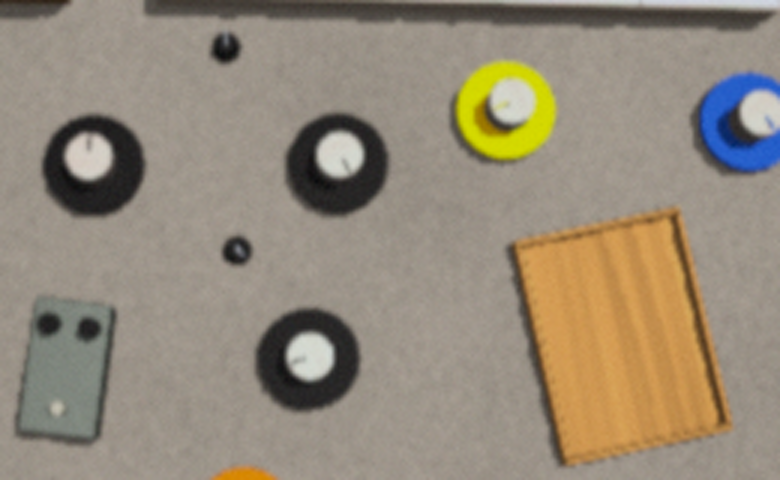

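The crop shows three plain black-base dials, at crop (94,165), (337,163) and (308,358), with the tray empty. The side-view centroid disagreed because its mask included table; the top-view knob and base fits agree to 2 mm, so I'll use those.

Dials by top view: D1 (642,122), D2 (648.5,-91.5), D3 (476,-69.5). The tray is at (503,-341), with its long axis at about 12.5°. I'll turn the jaws along y, shut the fingers and press D1's near rim first.

Call:
step_arm(increments=[23.4,-26.3,-9,0,0,0.0453,0,23.4,-26.3,-9,0,0,0.0453,0,23.4,-26.3,-9,0,0,0.0453,0,23.4,-26.3,-9,0,0,0.0453,0,23.4,-26.3,-9,0,0,0.0453,0,23.4,-26.3,-9,0,0,0.0453,0,23.4,-26.3,-9,0,0,0.0453,0,23.4,-26.3,-9,0,0,0.0453,0,23.4,-26.3,-9,0,0,0.0453,0,23.4,-26.3,-9,0,0,0.0453,0])

```text
t: 0.93
ee_pos: [486.1, 252.5, 140.5]
ee_rot: [0.499, -0.5, 0.5, 0.501]
ft_force: [0.0, 0.6, -0.3]
opening: 0.3
```

Call:
step_arm(increments=[23.4,-26.3,-10,0,0,0,0,23.4,-26.3,-10,0,0,0,0,23.4,-26.3,-10,0,0,0,0,23.4,-26.3,-10,0,0,0,0,23.4,-26.3,-10,0,0,0,0,0,0,-20,0,0,0,0,0,0,-20,0,0,0,0,0,0,-15,0,0,0,0,0,0,0,0,0,0,0,0,0,0,0,0,0,0])

```text
t: 1.77
ee_pos: [601.4, 122.5, 35.2]
ee_rot: [0.499, -0.499, 0.501, 0.501]
ft_force: [0.1, -0.2, -0.7]
opening: -0.2
```

Call:
step_arm(increments=[0,0,-9,0,0,0,0,0,0,-6,0,0,0,0,0,0,-1,0,0,0,0,0,0,-1,0,0,0,0,0,0,-1,0,0,0,0,0,0,-1,0,0,0,0,0,0,0,0,0,0,0])

```text
t: 2.35
ee_pos: [602.6, 122.6, 17.4]
ee_rot: [-0.5, 0.5, -0.5, -0.5]
ft_force: [0.1, -0.3, -0.8]
opening: -0.1
```

Call:
step_arm(increments=[0,0,-0.7,0,0,0,0,0,0,-0.7,0,0,0,0,0,0,-0.7,0,0,0,0,0,0,0,0,0,0,0])

```text
t: 2.68
ee_pos: [602.8, 122.5, 16.1]
ee_rot: [-0.5, 0.5, -0.5, -0.5]
ft_force: [-2.5, -0.4, 5.9]
opening: -0.2
```

Call:
step_arm(increments=[0,0,-0.7,0,0,0,0,0,0,0,0,0,0,0])

```text
t: 2.85
ee_pos: [602.8, 122.5, 16.0]
ee_rot: [-0.5, 0.5, -0.5, -0.5]
ft_force: [-4.8, -0.2, 9.6]
opening: 0.2
```

D1 took about 10 N without moving, so it is steady. D2 is next.

Call:
step_arm(increments=[0,0,30,0,0,0,0,0,0,30,0,0,0,0,1,-35.7,0,0,0,0,0,1,-35.7,0,0,0,0,0,1,-35.7,0,0,0,0,0,1,-35.7,0,0,0,0,0,1,-35.7,0,0,0,0,0,1,-35.7,0,0,0,0,0,0,0,-25,0,0,0,0,0,0,-25,0,0,0,0])

```text
t: 3.68
ee_pos: [610.7, -95.0, 26.2]
ee_rot: [0.502, -0.501, 0.5, 0.497]
ft_force: [0.2, 0.6, -0.8]
opening: -0.1
```

Call:
step_arm(increments=[0,0,-5,0,0,0,0,0,0,-1,0,0,0,0,0,0,-1,0,0,0,0,0,0,0,0,0,0,0])

```text
t: 4.02
ee_pos: [609.0, -91.3, 18.1]
ee_rot: [-0.5, 0.5, -0.5, -0.5]
ft_force: [-0.4, 0.1, 0.4]
opening: 0.1
```

Call:
step_arm(increments=[0,0,-0.7,0,0,0,0,0,0,-0.7,0,0,0,0,0,0,-0.7,0,0,0,0,0,0,-0.7,0,0,0,0,0,0,0,0,0,0,0])

```text
t: 4.43
ee_pos: [609.0, -91.5, 16.1]
ee_rot: [-0.5, 0.5, -0.5, -0.5]
ft_force: [-3.2, 1.4, 8.3]
opening: 0.1
```

Call:
step_arm(increments=[0,0,-0.5,0,0,0,0,0,0,0,0,0,0,0])

```text
t: 4.6
ee_pos: [609.0, -91.5, 16.0]
ee_rot: [-0.5, 0.5, -0.5, -0.5]
ft_force: [-4.7, 1.8, 10.3]
opening: 0.1
```

D2 is steady as well. D3 should be the rocker, so I'll press its near rim.

Call:
step_arm(increments=[0,0,35,0,0,0,0,0,0,35,0,0,0,0,-34.6,4.4,0,0,0,0,0,-34.6,4.4,0,0,0,0,0,-34.6,4.4,0,0,0,0,0,-34.6,4.4,0,0,0,0,0,-34.6,4.4,0,0,0,0,0,0,0,0,0,0,0,0,0,0,-30,0,0,0,0,0,0,-30,0,0,0,0])

```text
t: 5.43
ee_pos: [437.4, -70.5, 25.6]
ee_rot: [-0.501, 0.502, -0.499, -0.498]
ft_force: [0.1, -0.4, -0.7]
opening: -0.0
```

Call:
step_arm(increments=[0,0,-5,0,0,0,0,0,0,-1,0,0,0,0,0,0,-1,0,0,0,0,0,0,0,0,0,0,0])

```text
t: 5.77
ee_pos: [436.9, -70.2, 18.5]
ee_rot: [-0.5, 0.501, -0.5, -0.499]
ft_force: [-0.1, -0.3, 0.4]
opening: -0.0
```

Call:
step_arm(increments=[0,0,-0.7,0,0,0,0,0,0,-0.7,0,0,0,0,0,0,-0.7,0,0,0,0,0,0,-0.7,0,0,0,0,0,0,-0.7,0,0,0,0,0,0,0,0,0,0,0])

```text
t: 6.27
ee_pos: [435.4, -69.6, 13.6]
ee_rot: [0.5, -0.5, 0.5, 0.5]
ft_force: [-1.4, -0.1, 1.3]
opening: 0.1
```

It yields at about 1.5 N. I'll press a little further, hold, and take a picture.

Call:
step_arm(increments=[0,0,-0.7,0,0,0,0,0,0,-0.6,0,0,0,0,0,0,0,0,0,0,0,0,0,0,0,0,0,0,0,0,0,0,0,0,0])

```text
t: 6.68
ee_pos: [435.4, -69.6, 12.3]
ee_rot: [0.5, -0.5, 0.5, 0.5]
ft_force: [-2.1, 0.1, 2.3]
opening: 0.2
```

```bash
python3 - <<'E'
from h import *
save('side','press.png',(230,120,420,260),4)
s=status.read_state();print(s['ee_pos'],s['ft_force'])
E
```

```text
[435.42556066 -69.65646218  12.34766995] [-1.9163755   0.91565549  0.78855444]
```

View pics/press.png

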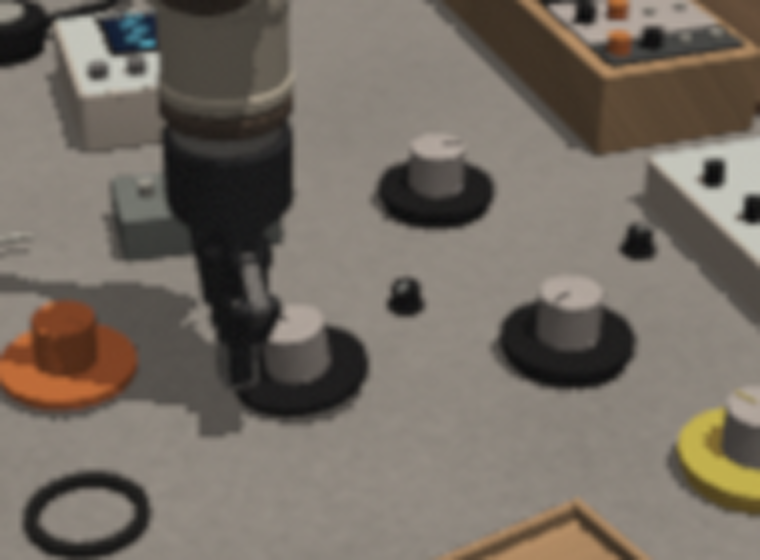

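The picture shows D3, at crop (297,360), leaning toward the finger while the other two stand level. I'll let it rock back slowly, open, step aside and re-measure it.

Call:
step_arm(increments=[0,0,1,0,0,0,0,0,0,1,0,0,0,0,0,0,1,0,0,0,0,0,0,1,0,0,0,0,0,0,2,0,0,0,0,0,0,30,0,0,0,0,0,0,35,0,0,0,75,0,35,20,0,0,0,75,0,35,0,0,0,0,75,0,35,0,0,0,0,75])

```text
t: 7.57
ee_pos: [437.0, 35.9, 105.6]
ee_rot: [0.501, -0.501, 0.499, 0.498]
ft_force: [-0.3, -0.6, 0.0]
opening: 48.2
```

Call:
step_arm(increments=[0,35,0,0,0,0,75,0,35,0,0,0,0,75,0,35,0,0,0,0,75,0,0,0,0,0,0,75])

```text
t: 7.9
ee_pos: [434.7, 145.2, 103.5]
ee_rot: [0.499, -0.501, 0.498, 0.502]
ft_force: [0.4, 0.0, 0.4]
opening: 74.9
```

```bash
python3 - <<'E'
from h import *
im=save('top','t2.png',(220,100,480,260),3)
g=im.max(2)
for c in [(251,154),(333,154),(322,219)]:
    x0,y0=c[0]-24,c[1]-24
    w=g[y0:y0+48,x0:x0+48]
    cs,_=cv2.findContours((w<50).astype(np.uint8),cv2.RETR_EXTERNAL,cv2.CHAIN_APPROX_NONE)
    k=max(cs,key=cv2.contourArea);e=cv2.fitEllipse(k)
    m=np.zeros_like(w);cv2.drawContours(m,[k],-1,1,-1)
    cs,_=cv2.findContours(((w>110)&(m>0)).astype(np.uint8),cv2.RETR_EXTERNAL,cv2.CHAIN_APPROX_NONE)
    ek=cv2.fitEllipse(max(cs,key=cv2.contourArea))
    print(c,plane('top',[(e[0][0]+x0,e[0][1]+y0)],14)[0].round(1),np.round(e[1],1),plane('top',[(ek[0][0]+x0,ek[0][1]+y0)],48)[0].round(1))
s=status.read_state();print(s['ee_pos'],s['opening'],s['t'])
E
```

```text
(251, 154) [641.3 121.9  14. ] [30.7 30.9] [642.5 121.6  48. ]
(333, 154) [647.7 -91.2  14. ] [30.1 30.9] [649.2 -91.8  48. ]
(322, 219) [475.6 -69.2  14. ] [30.3 31.2] [476.4 -70.   48. ]
[434.94053238 142.82920724 103.40142784] 75.25255351670036 7.95
```

View pics/t2.png

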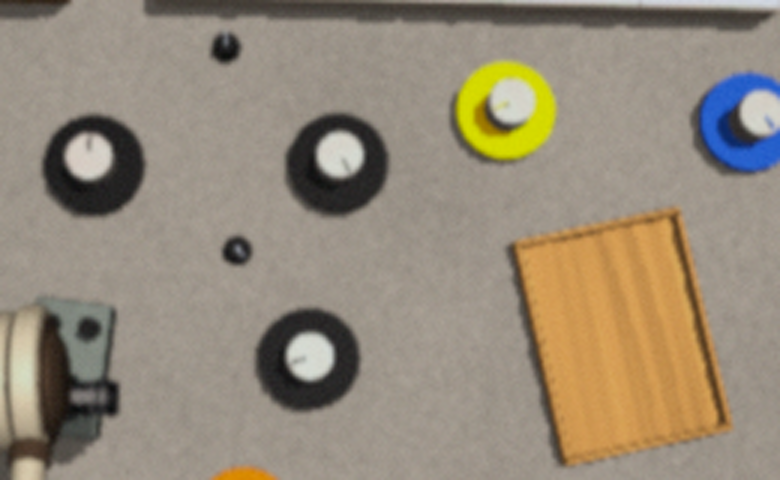

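D3 is at rest, level, at (476,-69.7); in the crop it is at (308,358). Nothing else has moved. I'll go to the knob.

Call:
step_arm(increments=[7,-35,0,0,0,0,75,7,-35,0,0,0,0,75,7,-35,0,0,0,0,75,7,-35,0,0,0,0,75,7,-35,0,0,0,0,75,6.2,-37.5,0,0,0,0,75,0,0,0,0,0,0,75,0,0,0,0,0,0,75,0,0,-25,0,0,0,75,0,0,0,0,0,0,75])

```text
t: 8.78
ee_pos: [473.7, -70.8, 75.1]
ee_rot: [0.499, -0.498, 0.501, 0.502]
ft_force: [-0.6, 0.9, -0.1]
opening: 75.0
```

Call:
step_arm(increments=[0,0,-20,0,0,0,75,0,0,-20,0,0,0,75,0,0,-14,0,0,0,75,0,0,-6,0,0,0,75,0,0,0,0,0,0,75,0,0,0,0,0,0,75])

```text
t: 9.28
ee_pos: [476.8, -71.7, 18.9]
ee_rot: [0.5, -0.5, 0.5, 0.5]
ft_force: [1.0, -0.7, 0.2]
opening: 74.9
```

Call:
step_arm(increments=[0,1.5,0,0,0,0,55,0,0,0,0,0,0,50,0,0,0,0,0,0,46,0,0,0,0,0,0,43,0,0,0,0,0,0,41,0,0,0,0,0,0,38,0,0,0,0,0,0,30,0,0,0,0,0,0,30,0,0,0,0,0,0,30,0,0,0,0,0,0,30])

```text
t: 10.12
ee_pos: [477.2, -70.2, 19.2]
ee_rot: [0.5, -0.5, 0.5, 0.5]
ft_force: [-1.3, 4.3, 7.4]
opening: 38.5
```

Call:
step_arm(increments=[0,0,2,0,0,0,30,0,0,4,0,0,0,30,0,0,8,0,0,0,30,0,0,15,0,0,0,30,0,0,20,0,0,0,30,0,0,20,0,0,0,30,0,0,0,0,0,0,30,0,0,0,0,0,0,30])

```text
t: 10.78
ee_pos: [477.6, -71.2, 88.3]
ee_rot: [-0.5, 0.501, -0.5, -0.499]
ft_force: [-0.5, 1.2, -4.3]
opening: 38.5
```

```bash
python3 - <<'E'
from h import *
save('side','lift.png',(230,80,420,260),4)
s=status.read_state();print(s['ee_pos'],s['ft_force'],s['ft_torque'],s['opening'])
E
```

```text
[476.43038436 -70.66987006  86.97851928] [-0.79853989  0.77825183 -4.76205932] [ 0.02310108  0.00714561 -0.0405199 ] 38.21129338727015
```

View pics/lift.png

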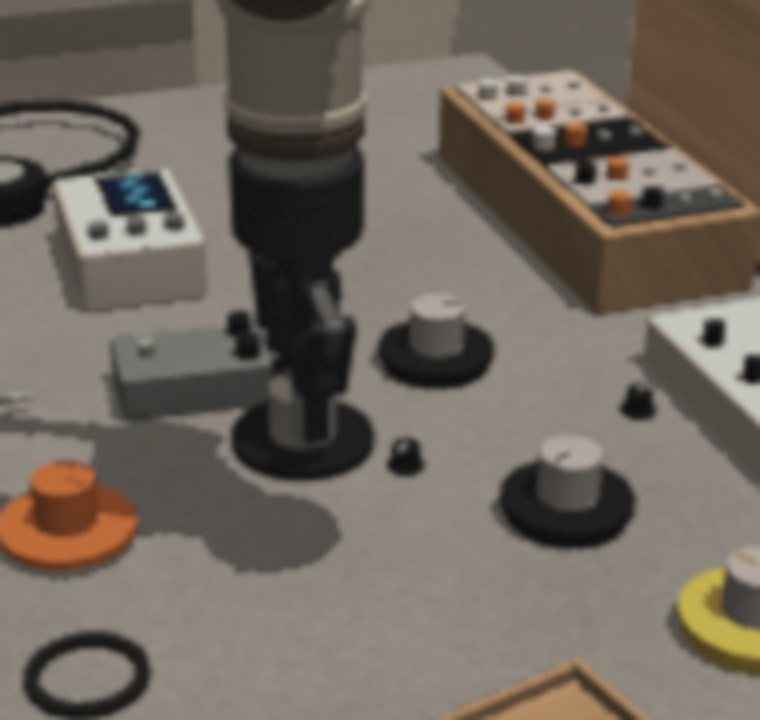

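The dial is gripped level, with its base at crop (303,437) and about 4 N of load. Carrying it to the tray centre.

Call:
step_arm(increments=[2.6,-20,0,0,0,0,30,2.6,-30,0,0,0,0,30,2.6,-30,0,0,0,0,30,2.6,-30,0,0,0,0,30,2.6,-30,0,0,0,0,30,2.6,-30,0,0,0,0,30,2.6,-30,0,0,0,0,30,2.6,-30,0,0,0,0,30,2.6,-25,0,0,0,0,30,2.6,-15,0,0,0,0,30])

```text
t: 11.67
ee_pos: [501.5, -342.8, 85.1]
ee_rot: [0.5, -0.499, 0.501, 0.5]
ft_force: [-0.0, 0.6, -3.9]
opening: 38.6
```

Call:
step_arm(increments=[0,0,0,0,0,0,30,0,0,-10,0,0,0,30,0,0,-10,0,0,0,30,0,0,-10,0,0,0,30,0,0,-10,0,0,0,30,0,0,-8,0,0,0,30,0,0,-5,0,0,0,30,0,0,0,0,0,0,30,0,0,0,0,0,0,30])

```text
t: 12.42
ee_pos: [502.7, -340.4, 34.1]
ee_rot: [0.5, -0.5, 0.5, 0.5]
ft_force: [0.6, -0.8, -3.2]
opening: 38.6
```

```bash
python3 - <<'E'
from h import *
save('side','tray.png',(270,150,460,340),3)
s=status.read_state();print(s['ee_pos'],s['ft_force'],s['ft_torque'],s['opening'])
E
```

```text
[ 503.08039456 -340.86871611   34.7878458 ] [-0.34356207 -0.01890933 -2.64365425] [0.04498591 0.01316518 0.06205887] 38.356001428758084
```

View pics/tray.png

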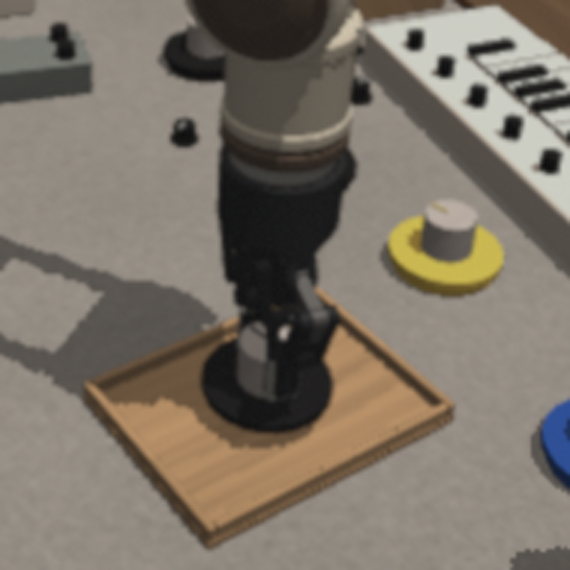

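The dial is above the tray, level and clear of the walls. Lowering the last 9 mm gently.

Call:
step_arm(increments=[0,0,-2,0,0,0,30,0,0,-2,0,0,0,30,0,0,-2,0,0,0,30,0,0,-1,0,0,0,30,0,0,-0.6,0,0,0,30,0,0,0,0,0,0,30,0,0,0,0,0,0,30])

```text
t: 13.05
ee_pos: [502.8, -340.7, 26.8]
ee_rot: [0.5, -0.5, 0.5, 0.5]
ft_force: [-0.5, 0.6, -3.6]
opening: 38.4
```

Call:
step_arm(increments=[0,0,-0.6,0,0,0,30,0,0,0,0,0,0,30,0,0,0,0,0,0,30])

```text
t: 13.3
ee_pos: [502.8, -340.7, 26.2]
ee_rot: [-0.5, 0.5, -0.5, -0.5]
ft_force: [-0.5, -0.6, -3.5]
opening: 38.5
```

Call:
step_arm(increments=[0,0,-0.6,0,0,0,30,0,0,0,0,0,0,30,0,0,0,0,0,0,30])

```text
t: 13.55
ee_pos: [502.7, -340.6, 25.5]
ee_rot: [0.5, -0.5, 0.5, 0.5]
ft_force: [0.5, 0.9, -2.2]
opening: 38.6
```

Call:
step_arm(increments=[0,0,-0.5,0,0,0,30,0,0,0,0,0,0,30,0,0,0,0,0,0,30])

```text
t: 13.8
ee_pos: [502.9, -340.7, 25.3]
ee_rot: [-0.5, 0.5, -0.5, -0.5]
ft_force: [-0.2, 1.2, -1.8]
opening: 38.1
```

Call:
step_arm(increments=[0,0,-0.5,0,0,0,30,0,0,0,0,0,0,30,0,0,0,0,0,0,30])

```text
t: 14.05
ee_pos: [502.9, -340.8, 25.2]
ee_rot: [-0.5, 0.5, -0.5, -0.5]
ft_force: [-2.7, 2.5, 4.9]
opening: 38.4
```

Call:
step_arm(increments=[0,0,0,0,0,0,40,0,0,0,0,0,0,42,0,0,0,0,0,0,44,0,0,0,0,0,0,48,0,0,0,0,0,0,56,0,0,0,0,0,0,64,0,0,0,0,0,0,70,0,0,0,0,0,0,70])

```text
t: 14.72
ee_pos: [502.8, -340.7, 24.6]
ee_rot: [-0.5, 0.5, -0.5, -0.5]
ft_force: [-0.9, 0.4, 0.5]
opening: 70.0
```

Released. I'll rise straight up, then step aside and check.

Call:
step_arm(increments=[0,0,5,0,0,0,70,0,0,10,0,0,0,70,0,0,20,0,0,0,70,0,0,30,0,0,0,70,0,0,30,0,0,0,70,0,0,30,0,0,0,70,-10,35,0,0,0,0,70,-10,35,0,0,0,0,70,-10,35,0,0,0,0,70,-10,35,0,0,0,0,70])

```text
t: 15.55
ee_pos: [462.4, -199.6, 150.8]
ee_rot: [-0.5, 0.501, -0.5, -0.499]
ft_force: [1.2, 0.8, 0.7]
opening: 70.4
```

Call:
step_arm(increments=[-10,35,0,0,0,0,70,-10,35,0,0,0,0,70,-5,35,0,0,0,0,70,0,35,0,0,0,0,70,0,0,0,0,0,0,70,0,0,0,0,0,0,70])

```text
t: 16.05
ee_pos: [438.0, -59.6, 150.6]
ee_rot: [-0.499, 0.502, -0.499, -0.5]
ft_force: [0.3, 0.5, -0.2]
opening: 70.0
```

```bash
python3 - <<'E'
from h import *
im=viewer.capture('top');sd=viewer.capture('side')
v=np.hstack([cv2.resize(im[100:260,220:480],(520,320)),cv2.resize(sd[230:350,290:430],(280,320)[:1]+(320,))])
cv2.imwrite('pics/final.png',v[...,::-1])
g=im.max(2)
for c in [(251,154),(333,154),(427,212)]:
    x0,y0=c[0]-26,c[1]-26
    w=g[y0:y0+52,x0:x0+52]
    cs,_=cv2.findContours((w<50).astype(np.uint8),cv2.RETR_EXTERNAL,cv2.CHAIN_APPROX_NONE)
    e=cv2.fitEllipse(max(cs,key=cv2.contourArea))
    P=plane('top',[(e[0][0]+x0,e[0][1]+y0)],20 if c[0]==427 else 14)[0]
    print(c,P.round(1),np.round(e[1],1))
    if c[0]==427:
        a=np.radians(12.5);d=P[:2]-[502.9,-340.8];print('in tray',d@[np.cos(a),np.sin(a)],d@[-np.sin(a),np.cos(a)])
s=status.read_state();print(s['ee_pos'],s['ft_force'],s['t'])
E
```

```text
(251, 154) [641.2 121.9  14. ] [30.6 31. ]
(333, 154) [647.7 -91.   14. ] [30.1 31. ]
(427, 212) [ 501.3 -340.4   20. ] [30.1 31. ]
in tray -1.4960890804406204 0.7888962177561002
[438.27981102 -61.44110588 150.42299576] [ 0.70249643 -0.6483912   0.07284701] 16.15
```

View pics/final.png

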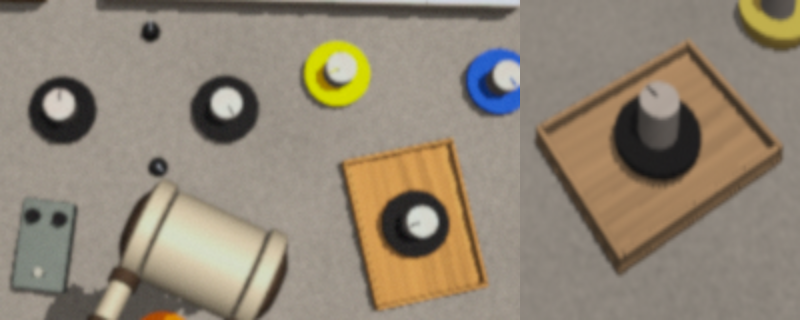

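The final picture shows the dial upright in the middle of the tray, at (415,222), and both steady dials, at (62,108) and (225,108), where they began. Handing in.

```bash
python3 -c "
from cell import r
print(r.sign_off())"
```

```text
the job is handed in; nothing more can be done
None
```

I found the rocking dial, moved it into the tray and handed the job in after about 16 s of robot time; the hand-in gives no verdict.

- **Finding it:** The dials near (642,122) and (648,-91) took about 10 N at the rim without moving. The one near (476,-70) tipped by about 12° (worked out from the finger sinking 3.7 mm) under about 2 N. It rocked back level when let go.
- **Moving it:** I lifted it level by its knob, lowered it to the tray floor until the load came off the gripper, opened the fingers and withdrew.
- **Last checks:** The dial stands upright about 2 mm from the tray centre. Both steady dials are within 1 mm of where they started. The arm is clear, and the force reading is at noise level.
- **Disagreement:** An early side-camera position check was 20–35 mm off because its colour mask picked up table. I dropped it and used the top-view fits, which the later contacts and grasp confirmed.

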